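# Punch the screw centre for the tea box's new knob

## Robot

A 6-joint arm with a two-finger parallel gripper is mounted at the origin on the work surface. World frame = base frame: x ahead of the robot, y to its left, z up, the work surface at z = 0. Lengths are in mm, angles in rad, forces in N, time in s.
With the tool pointing down it reaches from about 325 to 900 mm from the base axis. Payload 3.5 kg.
Tool frame: the origin (TCP) lies midway between the tips of the shut fingers; the grasp point (between the pads) lies 19 mm behind it; z points along the fingers, y is the line along which they close (so a half turn about z gives the same grasp; the last joint's range is limited). The gripper opens to 85 mm and grips with 20 to 120 N. Pads are 22 mm wide; open, the fingers measure 114 mm over their backs; the gripper's body (76 mm by 85 mm) begins 54 mm behind the grasp point. The pads swing forward as they close: fully open they stand 13 mm farther back than shut.
Start: joints at [-1.416, 0.276, -0.026, 1.268, 0, 1.467], TCP at [159.334, -604.346, 231.313] pointing down, gripper open.
Joint ranges: [-3.12, 3.12], [-0.85, 1.88], [-1.08, 1.24], [-1.95, 2.15], [-1.57, 1.53], [-3.14, 3.14]. Speed limits (rad/s): [2.57, 2.57, 3.14, 3.14, 3.14, 3.14].

## Interface

Orientations are given as a unit quaternion [x, y, z, w].
In Python, from bench import status, vision, hand_in, search_frame, trace, place_of gives the robot as it stands.
- The arm moves only by the shell command python3 -m inch 'ROWS' [FORCE]. ROWS is text: rows parted by semicolons, each of 5 numbers parted by spaces: the closure in counts, from 0 (fully open) to 255 (shut), then the shift along the world's x, y, z in units of 25 mm (1.0 is 25 mm), then the turn about the world's z in units of 5 degrees (1.0 is 5 degrees). A call has 1 to 20 rows; each row shifts and turns the commanded pose from where the row before left it; what a row does not reach is not made up. A row lasts 1/12 s, in which the tool goes at most 41.7 mm and 7.16 degrees, less where a joint would pass 70% of its speed; a pose out of reach is approached as far as the arm can. A call is refused whole if a number of a shift passes 1 or a number of a turn 1, either way. A call with a gripper value outside its range is refused whole. The fingers move at their own pace and stop on an object; FORCE is the grip in N (left out, the last holds). Time passes only in rows, so rows that do not move let the fingers close. It gives the time, the measured TCP pose, the force, the opening and the grip force at its end, in the units of the state.
- status.state(): the state, without advancing time (a new reading comes with each control period).
- vision.read_camera(name): name is "side" or "top"; returns a dict with "frame" (384x512x3 uint8, red, green, blue), "mtx" (3x3 intrinsics, pixels), "rvec" (rotation vector, rad) and "tvec" (3), from world to camera coordinates, as OpenCV has them. Camera axes: x right, y down, z forward; pixel columns grow to the right and rows downward; lengths in mm; the calibration is good to about 2 mm. A picture is of the moment at which its call begins. There is no depth.
- hand_in(): hands the job in; it is judged then, once.
Trained networks look in a picture, given as the dict that the camera call returned (one of the last four; its "shot" number tells which), for a name from the list of things; names that differ only in an ending like _2 or _b are one class to them, and where a whole thing is asked for, a point or a joint stands for the part that bears it (a point fixed in the world has none). Each returns a list of dicts, best first, with "confidence" (0 to 1); they miss things now and then, are a little off and sometimes report something else, mostly with a low value. They report only what shows in the picture. A call takes as long as a camera call. They do not tell look-alikes from the thing itself.
- search_frame(query, picture): "at" ([x, y, z] in mm, in the coordinates of the camera as it stood for that picture, good to about 4 mm: the middle of the surface that is visible of it).
- trace(query, picture): "mask" (384x512 bool, what is visible of it).
- place_of(query, picture): "at" ([x, y, z] in mm, in the coordinates of the camera as it stood for that picture, good to about 4 mm: a listed point, or the origin of a listed thing).
The state is a dict: "t": time; "joint_pos": joint angles; "qvel": joint speeds; "joint_torque": joint torques, N m; "eef_pos": TCP position; "ee_rot": TCP orientation; "contact_force": force on the tool from outside, world axes, zero at the start; "torque": the same for the moment, N m; "gripper_width": finger opening in mm; "gripper_force": force on a finger pad.
Only numpy, scipy, OpenCV 4.12 (cv2) and the standard library are available. Lean on these libraries where they do the work, as an engineer would, in place of code of your own. Each camera call takes 0.05 s, during which the arm holds its last target. There are 200 camera calls.

## Task

Mark the screw centre for the tea box's new knob: shut the box's lid, then take the spring-loaded automatic punch from its wooden stand, feel with its point for the empty hole in the middle of the brass plate on the lid, and press it straight down in there until it snaps. Touch the brass only lightly while you feel for the hole, ease off as soon as the punch has snapped so that you do not bear down hard on the lid, then stand the punch back in its hole in the stand. Leave the box shut and do not disturb the tea things, the loose knob or the screwdriver.

Things in the scene. Friction and masses are not known exactly. Their poses are not given: they have to be found in the camera images.
- tea_box: wooden tea box fixed to the bench, 120 mm (x) by 170 mm (y), its body 64 mm high; origin at the centre of its underside, x towards its hinged side, z up; at yaw 0 it opens towards the robot. On its lid is screwed a brass backplate 4 mm thick, 28 mm wide (x) and 102 mm long (y), with rounded ends, two domed steel screws 30 mm either side of its middle, and an empty hole in its middle
- lid (a joint): hinge of the box's lid, rad: 0 = shut and level, grows as it opens; starts half open, 0.5 to 0.9. The hinge line is parallel to the box's y axis, 60 mm along +x from the box's origin and 64 mm above it. The stiff hinge leaves the lid where it is put; 1 to 2 N down near its front edge closes it
- lid_front (a point): middle of the lid's upper front edge (farthest from the hinge), 123 mm from the hinge line, on the lid's upper face. The lid is a wooden board 124 by 176 mm, 10 mm thick
- lid_mid (a point): centre of the wooden lid's upper face, under the brass plate, 61 mm from the hinge line, 74 mm above the bench when shut; axes then as the box's. The plate sits where the old handle was, off centre: its empty hole lies at this point's x = 0 but anywhere from -14 to +14 mm along its y, so see or feel for it. The hole is 6 mm across, right through the 4 mm brass; its floor is this wooden face
- punch: automatic centre punch, 135 mm long, about 0.16 kg, upright in the stand: steel barrel with brass bands, 15.6 mm in diameter from 36 to 121 mm above the origin, dark cap 16.4 mm in diameter above; below, a tapered nose (22 to 36 mm), then a thin shank 4.4 mm in diameter ending in a 5 mm cone with a 1.4 mm flat point. Origin at the point when fully out; z runs along the axis to the cap
- punch_point (a point): the point of the punch; it slides up into the barrel with the shank when pressed
- plunger (a joint): how far the shank is pushed into the barrel, m: 0 = fully out. About 4 N starts it moving, 5.5 N holds it at 1 mm, 8 N at 3 mm, 12 N at 6.5 mm; there the spring trips, and the force falls to about 3.5 N by 9 mm: that is the snap. At 11 mm the shank is on its stop and the force climbs steeply. Lifted, it springs out again, set for the next stroke
- stand: wooden tool stand fixed to the bench, 70 mm (x) by 110 mm (y), 65 mm high, with a row of short drill bits standing up to 16 mm above its top along both short ends (45 mm from its middle along y); origin at the centre of its underside
- stand_hole (a point): mouth of the punch's hole, in the middle of the stand's top, 65 mm above the bench: 18 mm across and 58 mm deep, so that the punch stands with its point on the hole's floor
- teapot: silver-tone aluminium teapot, 172 mm high, loose on the tray; origin at the centre of its underside
- glass1: ribbed green tea glass, 57 mm across, 86 mm high; origin at the centre of its underside
- glass2: a second such glass
- glass3: a third such glass
- sugar_bowl: closed white ceramic sugar bowl, 94 mm across, 96 mm high; origin at the centre of its underside
- brass_knob: the lid's new brass knob, 28 mm across, 29 mm high, standing loose on the bench beyond the box; origin at the centre of its underside
- screwdriver: screwdriver with a red handle, 170 mm long, lying loose on the bench; origin under its middle
Not all that is in view belongs to the job. What is shaped like the stand but pink is not meant.

How it is judged:
By the outcome, as a careful person would: the job done as asked, in the order asked, and still so for the second after the job is handed in, with the robot touching nothing.
It also fails if it takes over 72 s, if anything falls off the work surface, if the arm or the gripper's body presses on something with over 40 N, if the wrist force passes 120 N, or if a joint passes its speed limit or range.

## Working session

There is one attempt and no reset: what is moved stays moved. The work goes in short steps, Python scripts to look and compute and a shell command to move; the robot and the scene stay as the last step left them, time stands still between calls to the robot, and variables do not carry over. Pictures are saved under pics/ and viewed, at most 10 in all, crops included, and the job is handed in when it is done.

```bash
mkdir -p pics; ls
cat > h.py <<'E'
import numpy as np, cv2
from bench import status, vision, search_frame, trace, place_of
def cam(n):
    p=vision.read_camera(n); return p
def w(p,a):
    R,_=cv2.Rodrigues(np.array(p["rvec"],float)); return R.T@(np.array(a,float)-np.array(p["tvec"],float).ravel())
def px(p,X):
    return cv2.projectPoints(np.array([X],float),np.array(p["rvec"],float),np.array(p["tvec"],float),np.array(p["mtx"],float),None)[0].ravel()
def ray(p,uv,z):
    "world point at height z on pixel ray"
    R,_=cv2.Rodrigues(np.array(p["rvec"],float)); t=np.array(p["tvec"],float).ravel()
    c=-R.T@t; d=R.T@np.linalg.inv(np.array(p["mtx"],float))@np.array([uv[0],uv[1],1.])
    return c+d*(z-c[2])/d[2]
def save(p,name,crop=None,s=1):
    f=p["frame"]; 
    if crop: f=f[crop[1]:crop[3],crop[0]:crop[2]]
    f=cv2.resize(f,None,fx=s,fy=s,interpolation=cv2.INTER_CUBIC)
    cv2.imwrite("pics/"+name,cv2.cvtColor(f,cv2.COLOR_RGB2BGR))
E
python3 - <<'E'
from h import *
P={n:cam(n) for n in("side","top")}
for n,p in P.items():
    save(p,n+"0.png",s=1.5)
    for q in ["tea_box","lid_front","lid_mid","punch","stand","stand_hole","teapot","glass1","sugar_bowl","brass_knob","screwdriver"]:
        for r in place_of(q,p)[:3]: 
            X=w(p,r["at"]);print(n,q,np.round(X),np.round(px(p,X)),round(r["confidence"],2))
s=status.state();print(s["eef_pos"],s["ee_rot"],s["gripper_width"],s["contact_force"],s["t"])
E
```

```text
pics
side tea_box [580.  -5.   1.] [239. 243.] 0.95
side tea_box [521. 311.  67.] [246. 335.] 0.35
side lid_front [543.  -4. 146.] [254. 202.] 0.78
side lid_mid [598.  -7. 109.] [232. 211.] 0.83
side punch [ 457. -331.    8.] [290. 175.] 0.32
side stand [370. 315.  -2.] [320. 365.] 0.91
side stand [518. 313.  -2.] [247. 356.] 0.56
side stand_hole [523. 310.  67.] [246. 335.] 0.96
side stand_hole [371. 310.  65.] [324. 344.] 0.74
side teapot [ 572. -458.    6.] [259. 153.] 0.9
side glass1 [ 460. -330.   10.] [289. 175.] 0.88
side glass1 [ 459. -486.    7.] [291. 150.] 0.61
side glass1 [ 428. -405.    6.] [299. 164.] 0.61
side sugar_bowl [ 579. -318.    2.] [253. 176.] 0.59
side brass_knob [741.  67.  -0.] [173. 257.] 0.5
side brass_knob [524. 312.  67.] [245. 335.] 0.35
side screwdriver [688. 343.   3.] [162. 358.] 0.93
side screwdriver [ 427. -404.    5.] [300. 164.] 0.7
top tea_box [574.  -8.  -1.] [224. 203.] 0.7
top lid_front [546.  -6. 147.] [220. 208.] 0.84
top lid_mid [592.  -6. 107.] [221. 194.] 0.88
top lid_mid [ 422. -410.    4.] [344. 247.] 0.3
top punch [522. 314.   8.] [1
[... 206 characters left out ...]
nd_hole [544.  -8. 147.] [220. 208.] 0.48
top teapot [ 573. -461.    5.] [357. 202.] 0.71
top glass1 [ 424. -411.    3.] [344. 246.] 0.89
top glass1 [ 460. -486.    1.] [366. 235.] 0.79
top glass1 [ 460. -333.    4.] [321. 235.] 0.59
top sugar_bowl [ 572. -316.    3.] [315. 203.] 0.93
top sugar_bowl [544.  -5. 147.] [219. 208.] 0.67
top sugar_bowl [523. 309.  -3.] [132. 219.] 0.34
top brass_knob [743.  62.  -1.] [204. 155.] 0.39
top brass_knob [ 572. -317.    5.] [315. 202.] 0.25
top screwdriver [686. 340.  -1.] [124. 172.] 0.68
[ 159.37549926 -604.33240576  231.30212205] [9.91700833e-01 1.28566933e-01 2.79816181e-05 3.15553950e-06] 85.64231610181746 [ 0.64879862 -0.73673138 -0.04101317] 1.2
```

View pics/side0.png

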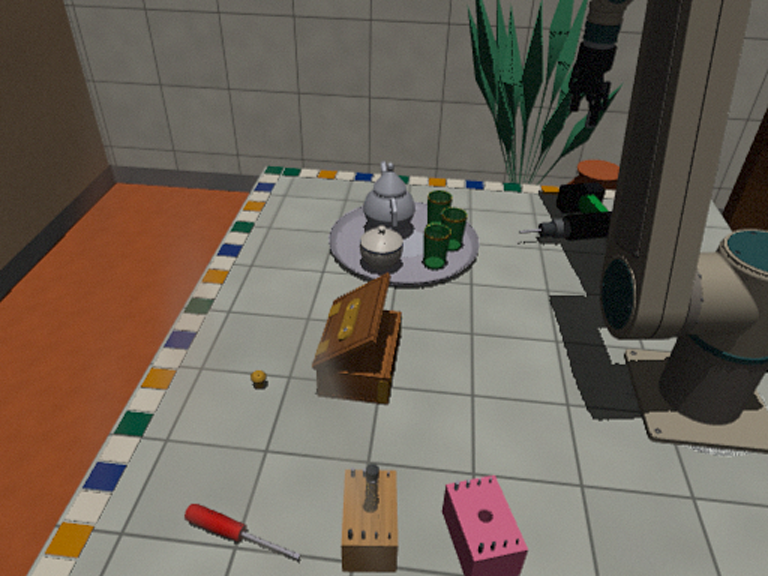

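View pics/top0.png

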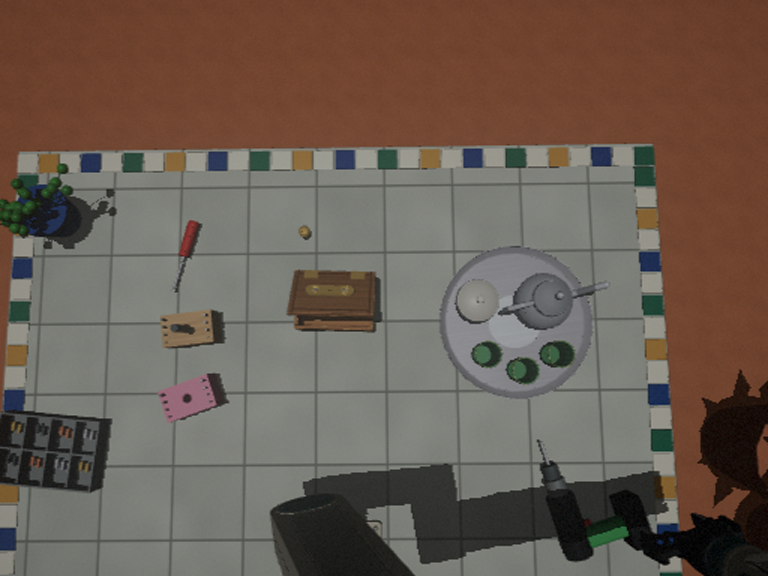

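Run:
```python
from h import *
p=cam("top"); save(p,"crop1.png",(100,170,260,290),5)
for q,z in (("stand",65),("tea_box",64),("punch",0)):
    for r in trace(q,p)[:2]:
        m=r["mask"].astype(np.uint8); c=cv2.findContours(m,0,2)[0]; c=max(c,key=cv2.contourArea)
        b=cv2.boxPoints(cv2.minAreaRect(c)); W=[ray(p,u,z)[:2].round(0) for u in b]; print(q,r["confidence"],b.round(1).tolist(),W)
```

```text
stand 0.84 [[104.30000305175781, 261.0], [143.10000610351562, 247.10000610351562], [150.5, 267.79998779296875], [111.69999694824219, 281.70001220703125]] [array([385., 370.]), array([428., 247.]), array([362., 222.]), array([320., 344.])]
stand 0.73 [[105.0999984741211, 210.10000610351562], [145.5, 205.10000610351562], [148.3000030517578, 227.6999969482422], [108.0, 232.8000030517578]] [array([548., 373.]), array([563., 242.]), array([489., 231.]), array([474., 361.])]
tea_box 0.62 [[191.5, 220.1999969482422], [192.6999969482422, 179.3000030517578], [250.10000610351562, 181.0], [248.89999389648438, 221.89999389648438]] [array([513.,  93.]), array([646.,  90.]), array([638., -98.]), array([505., -93.])]
```

View pics/crop1.png

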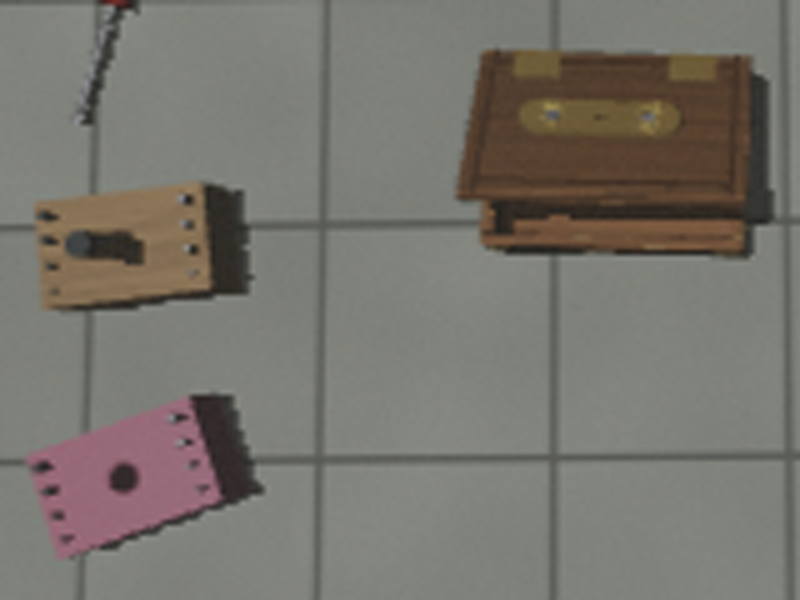

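```bash
python3 -m inch '255 0.66 1 0 0.8;255 0.66 1 0 0.8;255 0.66 1 0 0.8;255 0.66 1 0 0.8;255 0.66 1 0 0.8;255 0.66 1 0 0.8;255 0.66 1 0 0.8;255 0.66 1 0 0.8;255 0.66 1 0 0.8;255 0.66 1 0 0.8;255 0.66 1 0 0.8;255 0.66 1 0 0.8;255 0.66 1 0 0.8;255 0.66 1 0 0.8;255 0.66 1 0 0.8;255 0.66 1 0 0.8;255 0.66 1 0 0.8;255 0.66 1 0 0.8;255 0.66 1 0 0.8;255 0.66 1 0 0.8'
```

```text
t: 3.07
eef_pos: [490.0, -103.0, 231.6]
ee_rot: [0.676, 0.737, 0.0, 0.0]
contact_force: [0.9, 0.1, -0.2]
gripper_width: 0.2
gripper_force: 0.0
```

```bash
python3 -m inch '255 0.7 1 -0.2 0.3;255 0.6 1 -0.5 0;255 0.6 1 -0.5 0;255 0.6 0.9 -0.5 0;255 0 0 0 0;255 0 0 0 0'
```

```text
t: 3.57
eef_pos: [551.5, -5.8, 187.8]
ee_rot: [0.666, 0.746, -0.001, -0.001]
contact_force: [0.2, -0.4, 0.3]
gripper_width: 0.2
gripper_force: 0.0
```

```bash
python3 -m inch '255 0.4 0 -0.4 0;255 0 0 -0.5 0;255 0 0 -0.5 0;255 0 0 -0.4 0;255 -0.05 0 -0.4 0;255 -0.1 0 -0.4 0;255 -0.1 0 -0.4 0;255 -0.1 0 -0.3 0;255 -0.1 0 -0.3 0;255 -0.1 0 -0.3 0;255 -0.1 0 -0.2 0;255 -0.1 0 -0.1 0'
```

```text
t: 4.57
eef_pos: [542.8, -6.7, 83.0]
ee_rot: [0.667, 0.745, 0.0, -0.0]
contact_force: [1.3, 0.1, 0.4]
gripper_width: -0.0
gripper_force: 0.6
```

```bash
python3 -m inch '255 0 0 -0.1 0;255 0 0 -0.08 0;255 0 0 -0.08 0;255 0 0 -0.06 0;255 0 0 0 0'
```

```text
t: 4.98
eef_pos: [543.0, -6.8, 75.5]
ee_rot: [0.667, 0.745, -0.0, -0.0]
contact_force: [0.1, -0.1, 0.5]
gripper_width: 0.1
gripper_force: 0.0
```

```bash
python3 -m inch '255 0 0 -0.05 0;255 0 0 -0.05 0;255 0 0 0 0'
python3 - <<'E'
from h import *
p=cam("side"); save(p,"c2.png",(180,160,310,260),6)
E
```

```text
t: 5.23
eef_pos: [543.3, -6.8, 74.0]
ee_rot: [0.667, 0.745, 0.0, 0.0]
contact_force: [-1.4, -0.1, 5.4]
gripper_width: -0.3
gripper_force: 2.7
```

View pics/c2.png

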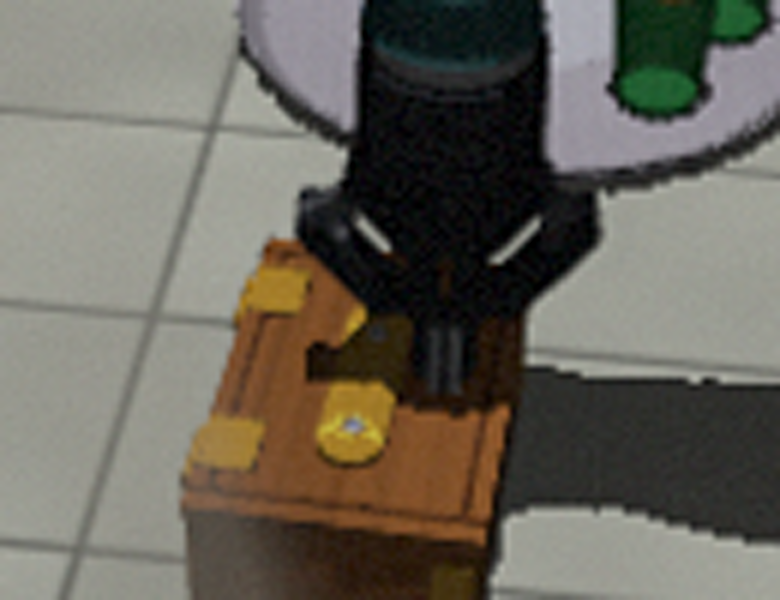

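```bash
python3 -m inch '255 0 0 0.5 0;255 0 0 1 0;255 0 0 1 0;0 0 0 1 0;0 0 0.8 1 0;0 0 1 0.5 0;0 0 1 0 0;0 -0.1 1 0 0;0 -0.2 1 0 0;0 -0.2 1 0 0;0 -0.2 1 0 0;0 0 0 0 0'
python3 - <<'E'
from h import *
P={n:cam(n) for n in("side","top")}
a=P["side"]; b=P["top"]
f=lambda p,c,s: cv2.resize(p["frame"][c[1]:c[3],c[0]:c[2]],None,fx=s,fy=s,interpolation=cv2.INTER_CUBIC)
A=f(a,(180,170,310,270),6); B=f(b,(180,160,260,240),7)
cv2.imwrite("pics/c3a.png",A[:,:,::-1]); cv2.imwrite("pics/c3b.png",B[:,:,::-1])
for n,p in P.items():
    for q in ["tea_box","lid_front","lid_mid","punch","stand","stand_hole"]:
        for r in place_of(q,p)[:2]: 
            X=w(p,r["at"]);print(n,q,X.round(1),px(p,X).round(1),round(r["confidence"],2))
    for q in ["punch"]:
        for r in search_frame(q,p)[:2]: print(n,"sf",q,w(p,r["at"]).round(1),r["confidence"])
        for r in trace(q,p)[:2]:
            ys,xs=np.where(r["mask"]); print(n,"tr",xs.min(),xs.max(),ys.min(),ys.max(),r["confidence"])
E
```

```text
t: 6.28
eef_pos: [524.7, 166.6, 198.2]
ee_rot: [0.666, 0.746, 0.001, -0.001]
contact_force: [0.4, 0.1, 0.8]
gripper_width: 85.2
gripper_force: 0.0
side tea_box [ 458.  -482.     4.1] [291.3 151.9] 0.59
side lid_front [509.9  -0.8  74. ] [266.1 226.1] 0.7
side lid_mid [576.5  -7.7  74. ] [240.5 221.9] 0.77
side punch [ 460.6 -331.5    8.9] [289.  174.7] 0.29
side stand [367.3 312.1  -2.1] [321.4 364. ] 0.59
side stand_hole [525.  314.3  65.4] [244.2 336.8] 0.91
side stand_hole [367.9 310.7  66.4] [325.6 344.3] 0.85
side sf punch [522.8 322.  114.5] 0.59
side tr 244 253 311 341 0.54
top tea_box [572.9  -9.2  -3. ] [224.5 203.2] 0.73
top tea_box [ 460.2 -333.1    3.7] [320.5 235.4] 0.36
top lid_front [514.4  -3.4  78.9] [220.8 219.1] 0.56
top lid_mid [572.5  -9.   72.5] [222.7 201.1] 0.84
top punch [6.898e+02 3.403e+02 4.000e-01] [123.5 170.4] 0.65
top stand [368.8 298.7  -0.5] [133.1 264.4] 0.63
top stand [5.201e+02 3.111e+02 2.000e-01] [130.6 219.4] 0.53
top sf punch [572.2  -9.2  70.9] 0.49
top sf punch [741.1  60.3  22.3] 0.38
```

View pics/c3a.png

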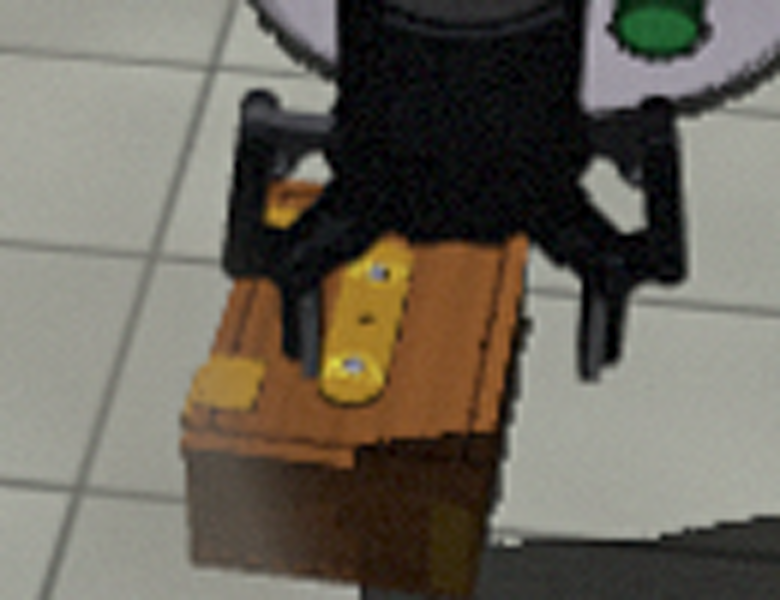

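View pics/c3b.png

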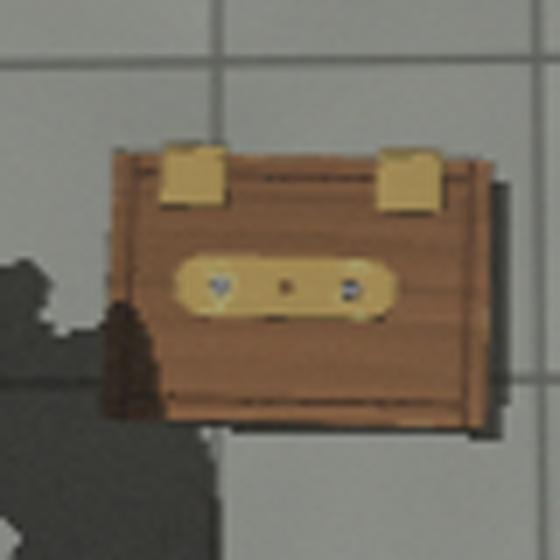

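Run:
```python
from h import *
a=cam("side"); b=cam("top")
c=lambda u,s,o:(np.array(u)+.5)/s-.5+np.array(o)
print("hole side",ray(a,c((366,320),6,(180,170)),77),"top",ray(b,c((287,287),7,(180,160)),77))
for u in((377,272),(353,366)):print("screw side",ray(a,c(u,6,(180,170)),79))
for u in((220,290),(350,290)):print("screw top",ray(b,c(u,7,(180,160)),79))
L=c((113,152),7,(180,160)),c((491,162),7,(180,160)),c((490,425),7,(180,160));print("lid corners",[ray(b,u,74).round(1) for u in L])
print("cap top",ray(b,c((78,243),5,(100,170)),142))
r=[r for r in trace("punch",a)][0]["mask"]; ys,xs=np.where(r); print([ (y,xs[ys==y].min(),xs[ys==y].max()) for y in range(ys.min(),ys.max()+1,4)])
for X in((522,310,142),(522,310,65),(522,318,142)): print(X,px(a,X),px(b,X))
# TCP tip check
save(b,"t.png")
# subpixel dark spot
f=b["frame"].astype(float).sum(2); 
print(f[197:206,214:229].astype(int))
```

```text
hole side [ 5.75282037e+02 -5.51804181e-01  7.70000000e+01] top [573.91147122  -2.57413548  77.        ]
screw side [574.48277177 -29.86607856  79.        ]
screw side [576.45595998  30.65866489  79.        ]
screw top [572.62390134  27.95390479  79.        ]
screw top [572.04869946 -31.60315317  79.        ]
lid corners [array([637.8,  78.3,  74. ]), array([631.3, -96.6,  74. ]), array([510. , -95.1,  74. ])]
cap top [516.79449662 310.6535612  142.        ]
[(311, np.int64(246), np.int64(251)), (315, np.int64(244), np.int64(252)), (319, np.int64(244), np.int64(252)), (323, np.int64(243), np.int64(252)), (327, np.int64(244), np.int64(251)), (331, np.int64(244), np.int64(250)), (335, np.int64(244), np.int64(250)), (339, np.int64(244), np.int64(250))]
(522, 310, 142) [246.5263234 311.0848162] [115.47041837 216.47697377]
(522, 310, 65) [246.0312723  335.18887987] [124.30942709 217.84483562]
(522, 318, 142) [245.98157548 314.74362535] [112.83433582 216.50149555]
[[378 376 377 378 379 377 374 380 375 374 376 374 374 375 375]
 [379 380 379 376 381 374 378 375 378 371 375 376 377 374 380]
 [374 379 380 377 379 378 375 374 370 374 372 373 375 377 377]
 [376 378 375 379 375 360 255 287 374 372 375 373 376 374 355]
 [383 383 380 383 381 362 254 284 359 379 376 378 382 375 400]
 [379 379 382 377 376 372 360 377 379 379 381 381 376 389 389]
 [371 375 371 370 373 370 373 370 371 372 374 371 374 379 398]
 [382 376 378 382 375 376 378 378 373 379 374 380 379 382 378]
 [292 287 259 249 188 189 200 252 247 254 249 255 256 247 252]]
```

```bash
python3 -m inch '0 -0.03 0.8 0 0;0 -0.1 1 0 0;0 -0.1 1 0 0;0 0 1 0 0;0 0 1 0 0;0 0 0.7 0 0;0 0 0.28 0 0;0 0 0 -0.5 0;0 0 0 -1 0;0 0 0 -1 0;0 0 0 -1 0;0 0 0 -0.7 0;0 0 0 -0.3 0;0 0 0 0 0'
python3 - <<'E'
from h import *
a=cam("side"); save(a,"c4.png",(190,270,300,370),6)
print(px(a,status.state()["eef_pos"]))
E
```

```text
t: 8.5
eef_pos: [517.6, 305.5, 82.7]
ee_rot: [0.668, 0.744, -0.003, -0.001]
contact_force: [-0.2, -0.2, 0.9]
gripper_width: 85.1
gripper_force: 0.0
[247.96088928 327.84873059]
```

View pics/c4.png

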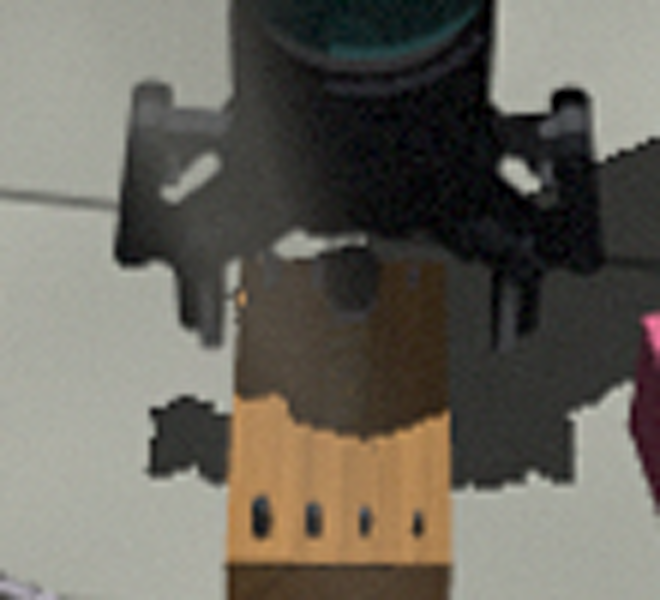

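```bash
python3 -m inch '0 0 0.22 0 0;0 0 0 0 0;255 0 0 0 0;255 0 0 0 0;255 0 0 0 0;255 0 0 0 0;255 0 0 0 0;255 0 0 0 0;255 0 0 0 0;255 0 0 0 0' 70
```

```text
t: 9.38
eef_pos: [520.0, 313.2, 86.0]
ee_rot: [0.667, 0.745, 0.0, 0.0]
contact_force: [1.0, 0.1, 1.4]
gripper_width: 13.8
gripper_force: 68.1
```

```bash
python3 -m inch '255 0 0 0.3 0;255 0 0 0.5 0;255 0 0 0.7 0;255 0 0 0.8 0;255 0 0 0.8 0;255 0 0 0.8 0;255 0 -0.3 0.3 0;255 0 -0.7 0 0;255 0.2 -1 0 0;255 0.3 -1 0 0;255 0.3 -1 0 0;255 0.3 -1 0 0;255 0.3 -1 0 0;255 0.3 -1 0 0;255 0.3 -1 0 0;255 0.18 -0.6 0 0;255 0 0 0 0;255 0 0 0 0'
python3 - <<'E'
from h import *
p=cam("side"); b=cam("top");e=np.array(status.state()["eef_pos"]); print(e, status.state()["gripper_width"],px(p,e),px(p,e-[0,0,79]),px(b,e-[0,0,79]))
for n,q in(("s",p),("t",b)):
  for r in place_of("punch_point",q)[:2]: print(n,w(q,r["at"]).round(1),r["confidence"],px(q,w(q,r["at"])))
save(p,"c5.png",(190,180,290,280),6)
E
```

```text
t: 10.88
eef_pos: [573.7, 97.2, 190.6]
ee_rot: [0.668, 0.744, -0.0, -0.001]
contact_force: [-0.0, 0.1, -2.3]
gripper_width: 14.0
gripper_force: 68.7
[573.49269223  98.46212699 190.62386034] 14.35204387577418 [235.43053332 214.17100856] [235.58037394 240.21859343] [187.23599155 199.90091172]
```

View pics/c5.png

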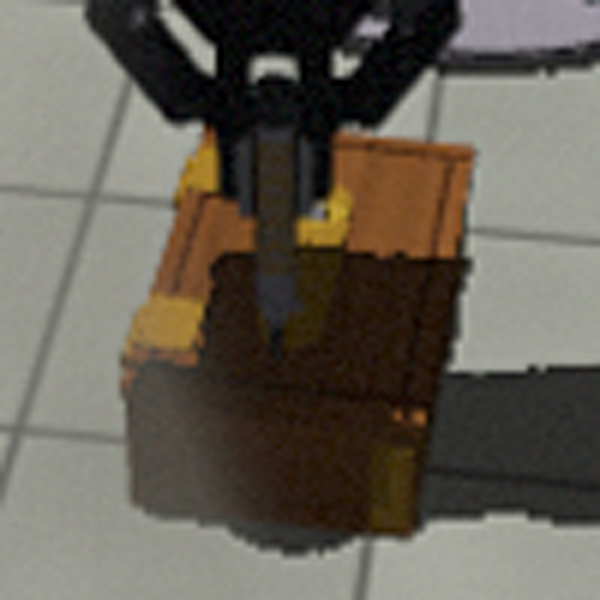

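```bash
python3 -m inch '255 0.02 -0.7 0 0;255 0.02 -1 0 0;255 0.02 -1 0 0;255 0 -0.8 0 0;255 0 -0.4 -0.2 0;255 0 0 -0.4 0;255 0 0 -0.4 0;255 0 0 -0.2 0;255 0 0 0 0;255 0 0 0 0'
python3 - <<'E'
from h import *
p=cam("side"); e=np.array(status.state()["eef_pos"]); print(e, px(p,e-[0,0,79]))
for dx,dy in((1,0),(0,1)): print(px(p,e-[0,0,79]+[dx,dy,0])-px(p,e-[0,0,79]))
save(p,"c6.png",(205,185,275,245),10)
E
```

```text
t: 11.92
eef_pos: [575.0, 1.8, 159.7]
ee_rot: [0.667, 0.745, -0.001, -0.001]
contact_force: [-0.2, -0.5, -1.0]
gripper_width: 14.1
gripper_force: 68.7
[575.58907692   1.60498668 160.41764206] [240.35443071 222.16914303]
[-0.39019214 -0.03608768]
[-0.05361166  0.26039338]
```

View pics/c6.png

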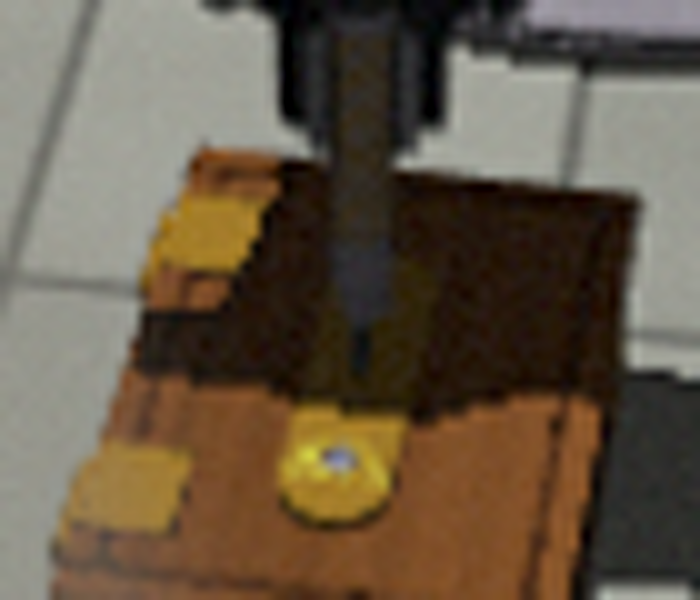

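```bash
python3 -m inch '255 -0.04 0.08 -0.04 0;255 0 0 -0.02 0;255 0 0 -0.02 0;255 0 0 0 0'
python3 - <<'E'
from h import *
S=[status.state() for _ in range(6)]; print(np.mean([s["eef_pos"] for s in S],0),np.mean([s["contact_force"] for s in S],0))
p=cam("side"); f=p["frame"].astype(int).sum(2)
print(f[214:230,232:250])
E
python3 -m inch '255 0 0 -0.02 0;255 0 0 -0.02 0;255 0 0 0 0'
```

```text
t: 12.3
eef_pos: [575.0, 2.8, 159.0]
ee_rot: [0.667, 0.745, 0.0, 0.0]
contact_force: [0.5, 0.8, -2.6]
gripper_width: 14.4
gripper_force: 68.7
[574.9562601    2.78257774 159.04438311] [ 0.51477632  0.77728816 -2.57743505]
[[ 74  56  46  58  68  74 112 133 144 139 127 117  98 100 100  90  98  73]
 [ 79  77  62  81  78  75 103 137 130 132 133 112 100  76  90  88  82  48]
 [ 59  49  54  65  75  84  85 110 139 132 124 126 120  93  84  74  93  54]
 [ 59  69  61  66  75 107  81 111 117 110 105  96  74 102  92  88  73  52]
 [ 46  70  56  67  57 106 108  81  51  61  85 105  85 102  78  88  68  67]
 [ 80  77  81  68  69 100  91  96  56  64 103 113  85  97  94  76  78  57]
 [ 54  55  73  88  84 114  92  83  35  62  85 106  95  77  83  70  73  87]
 [ 59  61  44  83  87 109 103  89  48  48 112  88  75  77 106  66  58  52]
 [ 63  59  84  75  94 101  78  97  70  92 101  99  95 103  88  74  57  74]
 [ 73  80  59  77  84  94  99  86  72  77 100  75  72  90  89  60  62  73]
 [102  75  73  76  81  96  65  88  82  89  95 100 103 104  83  89  58  75]
 [215 119 104 191 185 174  78  94  92  77 101  80  92  81  74  71  47  71]
 [225 226 233 343 340 310 190 195 194 199 194 160  91 143  46  54  57  95]
 [227 249 313 328 329 328 319 333 329 332 329 320 200 240 125 143 149 181]
 [224 257 315 330 325 356 349 344 333 326 316 316 322 237 242 241 252 270]
 [225 273 340 369 375 374 365 390 368 365 310 331 306 211 241 252 243 261]]
t: 12.6
eef_pos: [574.8, 2.6, 157.7]
ee_rot: [0.667, 0.745, -0.0, -0.0]
contact_force: [0.4, 0.2, -0.8]
gripper_width: 13.8
gripper_force: 68.7
```

```bash
python3 -m inch '255 0 0 -0.03 0;255 0 0 0 0'; python3 -m inch '255 0 0 -0.03 0;255 0 0 0 0'
```

```text
t: 12.77
eef_pos: [574.7, 2.6, 156.9]
ee_rot: [0.667, 0.745, -0.0, -0.0]
contact_force: [-1.1, 0.6, -2.1]
gripper_width: 14.1
gripper_force: 68.7
t: 12.93
eef_pos: [574.8, 2.6, 156.2]
ee_rot: [0.667, 0.745, -0.0, -0.0]
contact_force: [-0.4, -0.2, -1.1]
gripper_width: 13.8
gripper_force: 68.7
```

```bash
python3 -m inch '255 0 0 -0.03 0;255 0 0 0 0'; python3 -m inch '255 0 0 -0.03 0;255 0 0 0 0'
```

```text
t: 13.1
eef_pos: [574.8, 2.6, 155.5]
ee_rot: [0.667, 0.745, -0.0, 0.0]
contact_force: [1.5, -0.3, -2.1]
gripper_width: 14.1
gripper_force: 68.7
t: 13.27
eef_pos: [574.9, 2.5, 154.8]
ee_rot: [0.667, 0.745, -0.0, 0.0]
contact_force: [0.2, -1.1, -0.5]
gripper_width: 14.3
gripper_force: 68.7
```

```bash
python3 -m inch '255 0 0 -0.02 0;255 0 0 0 0'; python3 -m inch '255 0 0 -0.02 0;255 0 0 0 0'
```

```text
t: 13.43
eef_pos: [574.9, 2.5, 154.3]
ee_rot: [0.667, 0.745, -0.0, 0.0]
contact_force: [0.1, -1.1, -0.8]
gripper_width: 13.9
gripper_force: 68.7
t: 13.6
eef_pos: [575.0, 2.5, 153.9]
ee_rot: [0.667, 0.745, -0.0, 0.0]
contact_force: [0.3, -0.7, -0.8]
gripper_width: 14.0
gripper_force: 68.7
```

```bash
python3 -m inch '255 0 0 -0.02 0;255 0 0 0 0'; python3 -m inch '255 0 0 -0.02 0;255 0 0 0 0';python3 -m inch '255 0 0 -0.02 0;255 0 0 0 0'
```

```text
t: 13.77
eef_pos: [575.0, 2.5, 153.5]
ee_rot: [0.667, 0.745, -0.0, 0.0]
contact_force: [0.3, -0.9, -0.6]
gripper_width: 13.9
gripper_force: 68.8
t: 13.93
eef_pos: [575.1, 2.4, 153.1]
ee_rot: [0.667, 0.745, 0.0, 0.0]
contact_force: [1.0, -2.8, 1.3]
gripper_width: 13.9
gripper_force: 69.0
t: 14.1
eef_pos: [575.1, 2.5, 152.8]
ee_rot: [0.667, 0.745, 0.0, 0.0]
contact_force: [-0.8, -2.1, 2.5]
gripper_width: 13.3
gripper_force: 69.1
```

```bash
python3 -m inch '255 0 0 0.02 0;255 0 -0.03 0 0;255 0 0 0 0;255 0 0 0 0'; python3 -m inch '255 0 -0.03 0 0;255 0 0 0 0;255 0 0 0 0'
```

```text
t: 14.43
eef_pos: [575.1, 2.1, 152.9]
ee_rot: [0.667, 0.745, 0.0, 0.0]
contact_force: [0.3, -0.9, 1.6]
gripper_width: 14.0
gripper_force: 69.1
t: 14.68
eef_pos: [575.0, 1.5, 152.8]
ee_rot: [0.667, 0.745, 0.0, -0.0]
contact_force: [0.1, 1.1, 2.0]
gripper_width: 13.5
gripper_force: 69.1
```

```bash
python3 -m inch '255 0 0 0.04 0;255 0 -0.03 0 0;255 0 -0.02 0 0;255 0 0 0 0'; python3 -m inch '255 0 0.05 0 0;255 0 0.05 0 0;255 0 0 0 0;255 0 0 0 0'
```

```text
t: 15.02
eef_pos: [574.3, -0.1, 153.4]
ee_rot: [0.667, 0.745, -0.0, -0.001]
contact_force: [0.2, -0.5, -1.1]
gripper_width: 14.0
gripper_force: 69.0
t: 15.35
eef_pos: [574.6, 2.2, 153.6]
ee_rot: [0.667, 0.745, -0.0, 0.0]
contact_force: [-0.0, -0.2, -1.6]
gripper_width: 13.9
gripper_force: 68.9
```

```bash
python3 -m inch '255 0 0.04 0 0;255 0 0 0 0;255 0 0 0 0'; python3 -m inch '255 0 0.04 0 0;255 0 0 0 0;255 0 0 0 0'
```

```text
t: 15.6
eef_pos: [574.7, 3.0, 153.7]
ee_rot: [0.667, 0.745, -0.001, 0.0]
contact_force: [-0.5, -3.0, -1.0]
gripper_width: 13.8
gripper_force: 68.7
t: 15.85
eef_pos: [574.8, 3.7, 153.7]
ee_rot: [0.667, 0.745, -0.001, 0.0]
contact_force: [-0.6, -4.7, -2.0]
gripper_width: 13.8
gripper_force: 68.6
```

```bash
python3 -m inch '255 0 -0.06 0 0;255 0 -0.04 0 0;255 0 0 0 0;255 0 0 -0.04 0;255 0 0 -0.04 0;255 0 0 -0.04 0;255 0 0 -0.04 0;255 0 0 -0.04 0;255 0 0 0 0'
```

```text
t: 16.6
eef_pos: [575.4, 2.1, 149.7]
ee_rot: [0.667, 0.745, 0.001, 0.0]
contact_force: [-1.4, -1.2, 6.5]
gripper_width: 13.5
gripper_force: 69.4
```

```bash
python3 -m inch '255 0 -0.03 -0.04 0;255 0 0 -0.04 0;255 0 0 0 0'; python3 -m inch '255 0 0 -0.03 0;255 0 0 0 0'
```

```text
t: 16.85
eef_pos: [575.4, 1.7, 148.0]
ee_rot: [0.667, 0.745, 0.001, 0.0]
contact_force: [-2.2, -0.4, 7.7]
gripper_width: 14.1
gripper_force: 69.5
t: 17.02
eef_pos: [575.5, 1.6, 147.4]
ee_rot: [0.667, 0.745, 0.001, 0.0]
contact_force: [-2.0, 0.6, 7.9]
gripper_width: 13.9
gripper_force: 69.6
```

```bash
python3 -m inch '255 -0.02 0 -0.03 0;255 0 0 0 0'; python3 -m inch '255 0 0 -0.03 0;255 0 0 0 0'
```

```text
t: 17.18
eef_pos: [575.4, 1.6, 147.0]
ee_rot: [0.667, 0.745, 0.001, 0.001]
contact_force: [-1.4, -0.6, 8.5]
gripper_width: 14.0
gripper_force: 69.6
t: 17.35
eef_pos: [575.4, 1.6, 146.3]
ee_rot: [0.667, 0.745, 0.001, 0.001]
contact_force: [-1.9, -0.3, 9.1]
gripper_width: 14.2
gripper_force: 69.6
```

```bash
python3 -m inch '255 0 0 -0.03 0;255 0 0 0 0'; python3 -m inch '255 0 0 -0.02 0;255 0 0 0 0'
```

```text
t: 17.52
eef_pos: [575.4, 1.6, 145.7]
ee_rot: [0.667, 0.745, 0.001, 0.001]
contact_force: [-2.0, -0.3, 9.8]
gripper_width: 14.0
gripper_force: 69.7
t: 17.68
eef_pos: [575.5, 1.6, 145.3]
ee_rot: [0.667, 0.745, 0.001, 0.001]
contact_force: [-2.5, 0.2, 9.8]
gripper_width: 14.4
gripper_force: 69.8
```

```bash
python3 -m inch '255 0 0 -0.03 0;255 0 0 0 0'; python3 -m inch '255 0 0 -0.02 0;255 0 0 0 0'
```

```text
t: 17.85
eef_pos: [575.4, 1.6, 144.4]
ee_rot: [0.667, 0.745, 0.001, 0.001]
contact_force: [-2.0, 0.2, 9.1]
gripper_width: 14.0
gripper_force: 69.8
t: 18.02
eef_pos: [575.4, 1.6, 143.6]
ee_rot: [0.667, 0.745, 0.001, 0.001]
contact_force: [-1.0, -0.9, 5.6]
gripper_width: 13.9
gripper_force: 69.7
```

```bash
python3 -m inch '255 0 0 -0.02 0;255 0 0 0 0'
```

```text
t: 18.18
eef_pos: [575.2, 1.6, 142.1]
ee_rot: [0.667, 0.745, 0.001, 0.0]
contact_force: [0.9, -1.0, 2.7]
gripper_width: 13.7
gripper_force: 69.0
```

```bash
python3 -m inch '255 0 0 0.1 0;255 0 0 0.15 0;255 0 0 0.3 0;255 0 0 0.5 0;255 0 0 0.6 0;255 0 0.2 0.5 0;255 0 0.6 0 0;255 -0.15 1 0 0;255 -0.2 1 0 0;255 -0.2 1 0 0;255 -0.2 1 0 0;255 -0.2 1 0 0;255 -0.2 1 0 0;255 -0.2 1 0 0;255 -0.2 1 0 0;255 -0.2 1 0 0;255 -0.2 1 0 0;255 -0.2 0.6 0 0;255 -0.2 0.3 0 0;255 0 0 0 0'; python3 -m inch '255 0 0 0 0;255 0 0 0 0'
```

```text
t: 19.85
eef_pos: [513.7, 294.7, 194.3]
ee_rot: [0.666, 0.746, -0.001, -0.001]
contact_force: [-0.4, 0.0, -0.9]
gripper_width: 14.2
gripper_force: 68.9
t: 20.02
eef_pos: [515.5, 292.7, 195.0]
ee_rot: [0.668, 0.744, -0.001, 0.0]
contact_force: [0.0, 0.3, -1.6]
gripper_width: 13.9
gripper_force: 68.9
```

```bash
python3 -m inch '255 0.1 0.4 0 0;255 0.1 0.4 0 0;255 0 0 -0.5 0;255 0 0 -0.5 0;255 0 0 0 0;255 0 0 0 0;255 0 0 0 0;255 0 0 0 0'
python3 - <<'E'
from h import *
b=cam("top");p=cam("side"); e=np.array(status.state()["eef_pos"]); print(e)
for q in ("stand_hole",):
  for n,P in(("s",p),("t",b)):
    for r in place_of(q,P)[:2]: print(n,w(P,r["at"]).round(1),r["confidence"])
save(p,"c7.png",(205,285,285,365),7); print(px(p,e-[0,0,78]))
E
```

```text
t: 20.68
eef_pos: [520.7, 313.5, 170.4]
ee_rot: [0.667, 0.745, 0.0, 0.0]
contact_force: [0.2, -0.3, -1.7]
gripper_width: 14.3
gripper_force: 68.9
[520.93614364 313.68967286 170.84998573]
s [525.1 314.9  65.3] 0.94
s [370.4 310.7  65.9] 0.71
t [370.4 306.2  66.4] 0.73
t [521.3 310.3  64.7] 0.72
[246.5158453  328.54893815]
```

View pics/c7.png

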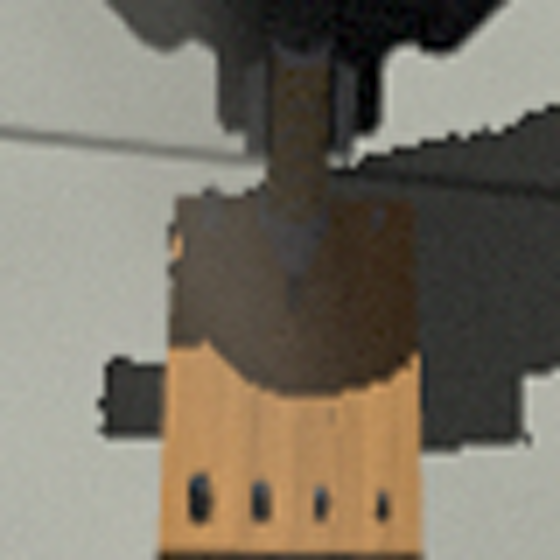

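```bash
python3 -m inch '255 -0.02 0 -0.4 0;255 0 0 -0.5 0;255 0 0 -0.5 0;255 0 0 -0.3 0;255 0 0 0 0'; python3 -m inch '255 0 0 -0.3 0;255 0 0 -0.3 0;255 0 0 0 0'
```

```text
t: 21.3
eef_pos: [517.7, 312.5, 124.2]
ee_rot: [0.667, 0.745, -0.003, -0.001]
contact_force: [-0.5, -0.4, -1.1]
gripper_width: 13.6
gripper_force: 68.9
t: 21.55
eef_pos: [519.2, 313.2, 111.1]
ee_rot: [0.667, 0.745, -0.001, -0.0]
contact_force: [-0.7, 0.1, -0.6]
gripper_width: 14.0
gripper_force: 68.9
```

```bash
python3 -m inch '255 0 0 -0.2 0;255 0 0 -0.2 0;255 0 0 -0.2 0;255 0 0 0 0'
```

```text
t: 21.88
eef_pos: [519.9, 313.4, 96.8]
ee_rot: [0.667, 0.745, -0.0, 0.0]
contact_force: [0.5, -0.6, -1.5]
gripper_width: 14.0
gripper_force: 68.7
```

```bash
python3 -m inch '255 0 0 -0.2 0;255 0 0 -0.14 0;255 0 0 0 0;255 0 0 0 0'; python3 -m inch '255 0 0 -0.04 0;255 0 0 0 0;255 0 0 0 0'
```

```text
t: 22.22
eef_pos: [520.0, 313.5, 89.1]
ee_rot: [0.667, 0.745, -0.0, 0.0]
contact_force: [-0.3, -0.4, -0.9]
gripper_width: 13.8
gripper_force: 68.7
t: 22.47
eef_pos: [520.1, 313.7, 88.4]
ee_rot: [0.667, 0.745, 0.0, 0.0]
contact_force: [0.5, -0.9, -1.3]
gripper_width: 13.8
gripper_force: 68.7
```

```bash
python3 -m inch '255 0 0 -0.05 0;255 0 0 0 0;255 0 0 0 0'; python3 -m inch '255 0 0 -0.04 0;255 0 0 0 0;255 0 0 0 0'
```

```text
t: 22.72
eef_pos: [520.1, 313.7, 87.1]
ee_rot: [0.667, 0.745, 0.0, 0.0]
contact_force: [0.6, 0.7, -1.0]
gripper_width: 13.7
gripper_force: 68.7
t: 22.97
eef_pos: [520.2, 313.7, 86.3]
ee_rot: [0.667, 0.745, 0.0, 0.0]
contact_force: [-0.0, -0.3, -0.1]
gripper_width: 14.1
gripper_force: 68.7
```

```bash
python3 -m inch '255 0 0 -0.02 0;255 0 0 0 0;0 0 0 0 0;0 0 0 0 0;0 0 0 0 0;0 0 0 0 0;0 0 0 0 0;0 0 0 0 0;0 0 0 0 0'; python3 -m inch '0 0 0 0.3 0;0 0 0 0.7 0;0 0 0 1 0;0 0 0 1 0;0 0 0 1 0;0 0 0 1 0;0 -0.7 -1 0 0;0 -0.7 -1 0 0;0 -0.7 -1 0 0;0 -0.7 -1 0 0;0 0 -1 0 0;0 0 0 0 0;0 0 0 0 0'
python3 - <<'E'
from h import *
P={n:cam(n) for n in("side","top")}
for n,p in P.items():
    for q in ["punch_point","punch","lid_front","lid_mid","stand_hole"]:
        for r in place_of(q,p)[:1]: print(n,q,w(p,r["at"]).round(1),round(r["confidence"],2))
    for r in trace("punch",p)[:1]:
        ys,xs=np.where(r["mask"]); print(n,"tr",xs.min(),xs.max(),ys.min(),ys.max(),r["confidence"])
E
```

```text
t: 23.72
eef_pos: [520.1, 313.6, 85.6]
ee_rot: [0.667, 0.745, 0.0, 0.0]
contact_force: [-0.4, 0.8, -0.1]
gripper_width: 85.1
gripper_force: 0.0
t: 24.8
eef_pos: [450.1, 188.0, 211.3]
ee_rot: [0.668, 0.744, 0.001, 0.0]
contact_force: [1.0, -0.3, 0.4]
gripper_width: 85.0
gripper_force: 0.0
side punch [522.4 312.4  11. ] 0.51
side lid_front [513.5  -2.5  73.9] 0.91
side lid_mid [577.1  -6.5  74.1] 0.73
side stand_hole [525.4 313.1  67.5] 0.89
side tr 242 253 311 341 0.75
top punch [519.7 310.1   4. ] 0.47
top lid_front [513.8  -7.2  76.6] 0.97
top lid_mid [571.3  -9.9  71.6] 0.93
top stand_hole [515.2 308.1  63.3] 0.89
```

```bash
python3 -c "
from bench import hand_in; print(hand_in())"
```

```text
the job is handed in; nothing more can be done
None
```

I shut the lid and found the plate's empty hole by feel. I pressed the punch there until its force rose to about 11 N and fell to about 4 N, which I took as the snap, then eased off at once. The punch is back in its hole in the wooden stand and the job was handed in at about 25 s. The hand-in gave no verdict, and I judged the snap from force and travel, not from a direct plunger reading.

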